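# Check-weigh a pneumatic cylinder and pack the order tote

## Task

Stand the lying pneumatic cylinder on the bench scale, rod end up, and let go of it so that it is weighed; then take it again and pack it, rod end up, in the open compartment of the blue tote, which also keeps the white carton already in it. Pack the amber jar upright in the same compartment too, before or after; do not drop either of them, and leave the white canister and the tape roll alone.

Things in the scene. Friction and masses are not known exactly. Their poses are not given: they have to be found in the camera images.
- cylinder: compact pneumatic cylinder, about 0.65 kg: square aluminium body with black end caps, 48 x 48 mm across and 110 mm long, lying on a side face. Origin in the middle of the square body; +x along its length towards the rod end, where a 12 mm steel rod sticks out 18 mm beyond the body on the axis; y and z square to the side faces.
- cyl_base (a point): centre of the cylinder's flat rear end face (the face without rod, 55 mm behind the body's origin); the cylinder stands on it. Axes as the cylinder's.
- scale: grey bench scale, fixed, 140 x 140 x 30 mm with a flat 136 x 136 mm steel pan on top. Origin at the centre of its underside, z up.
- pan (a point): centre of the scale pan's top surface, 30 mm above the bench; axes as the scale's.
- tote: blue tote, fixed, 150 mm (its x) by 181 mm (its y) outside, 60 mm high, walls and floor 5 mm, rim lips about 4 mm wider. A divider along y splits it: the compartment on the -x side is open for packing, the one on the +x side is full of flat white cartons to 55 mm height. Origin at the centre of its underside, z up.
- slot (a point): centre of the inner floor of the open compartment, 5 mm above the bench; the compartment is 62 mm wide (x) by 171 mm long (y) and its walls rise 55 mm above this point. Axes as the tote's.
- carton: tall white carton, 56 x 56 mm and 95 mm high, loose, already packed upright at the +y end of the open compartment. Origin at the centre of its underside, z up.
- jar: amber jar with yellow label and black cap, a straight cylinder 56 mm in diameter and 110 mm high, about 0.35 kg, standing on the bench. Origin at the centre of its underside, z up.
- canister: bystander: plain white canister with green cap, 56 mm in diameter and 110 mm high, standing on the bench. Origin at the centre of its underside.
- tape: bystander: cardboard-brown roll of tape lying flat, 80 mm in diameter, 48 mm high. Origin at the centre of its underside.

How it is judged (in metres and radians):
On the way:
1. the cylinder stands on the scale pan rod end up (within 0.1 rad), base flat on it and within 55 mm of the pan's centre in its x and y, fingers off, at rest for 0.5 s (angle between cylinder's own x axis and vertical below 0.1 rad and z of cyl_base in the frame of pan between -0.005 and 0.005 m and x of cyl_base in the frame of pan between -0.055 and 0.055 m and y of cyl_base in the frame of pan between -0.055 and 0.055 m and contact force between the fingers and cylinder below 0.1 N and linear speed of cylinder below 0.02 m/s), for 0.5 s.
At the end, for the whole second after the job is handed in: cylinder, jar and white carton all stand in the tote's open compartment, each with its base on the compartment floor (within 6 mm) and upright within 0.12 rad, the cylinder with its rod end up; all released and at rest (x of cyl_base in the frame of slot between -0.031 and 0.031 m and y of cyl_base in the frame of slot between -0.0855 and 0.0855 m and z of cyl_base in the frame of slot between -0.006 and 0.006 m and x of jar in the frame of slot between -0.031 and 0.031 m and y of jar in the frame of slot between -0.0855 and 0.0855 m and z of jar in the frame of slot between -0.006 and 0.006 m and x of carton in the frame of slot between -0.031 and 0.031 m and y of carton in the frame of slot between -0.0855 and 0.0855 m and z of carton in the frame of slot between -0.006 and 0.006 m and angle between cylinder's own x axis and vertical below 0.12 rad and angle between each of jar, carton's own z axis and vertical below 0.12 rad and linear speed of each of cylinder, jar, carton below 0.02 m/s); the robot touches nothing.
It fails at once if the cylinder is dropped or thrown (moves faster than 0.7 m/s out of the fingers, a fall of about 25 mm) (linear speed of cylinder above 0.7 m/s and contact force between the fingers and cylinder below 0.05 N).
It fails at once if the jar is dropped or thrown (moves faster than 0.7 m/s out of the fingers) (linear speed of jar above 0.7 m/s and contact force between the fingers and jar below 0.05 N).
It fails at once if the white canister is moved by more than 30 mm (distance of canister from where it was at the start of the episode above 0.03 m).
It fails at once if the tape roll is moved by more than 30 mm (distance of tape from where it was at the start of the episode above 0.03 m).
It also fails if it takes over 72 s, if anything falls off the work surface, if the arm or the gripper's body presses on something with over 40 N, if the wrist force passes 120 N, or if a joint passes its speed limit or range.

## Robot

A 6-joint arm with a two-finger parallel gripper is mounted at the origin on the work surface. World frame = base frame: x ahead of the robot, y to its left, z up, the work surface at z = 0. Lengths are in mm, angles in degrees, forces in N, time in s.
With the tool pointing down it reaches from about 375 to 900 mm from the base axis. Payload 3.1 kg.
Tool frame: the origin (TCP) lies between the finger pads; the fingertips stand 22 mm ahead of it and the grasp point (between the pads) lies 3 mm ahead of it; z points along the fingers, y is the line along which they close (so a half turn about z gives the same grasp; the last joint's range is limited). The gripper opens to 85 mm and grips with 20 to 120 N. Pads are 22 mm wide; open, the fingers measure 114 mm over their backs; the gripper's body (76 mm by 85 mm) begins 54 mm behind the grasp point. The pads swing forward as they close: fully open they stand 13 mm farther back than shut.
Start: joints at [-83.967, 30.224, 82.088, -0, 67.689, -10.227], TCP at [175.027, -599.969, 253.31] pointing down, gripper open.
Joint ranges: [-176.69, 176.69], [-43.24, 126.21], [12.49, 139.97], [-82, 262], [0, 151.66], [-163.58, 163.58]. Speed limits (degrees/s): [159.86, 159.86, 180, 180, 180, 180].

## Interface

Orientations are given as [roll, pitch, yaw] about the fixed x, y, z axes, in that order (R = Rz(yaw) Ry(pitch) Rx(roll)).
In Python, from station import manip gives the robot as it stands. The module is installed in compiled form; this text tells all that it offers.
- The arm moves only by the tool move_arm, never from a script. Its argument "rows" is a list of rows, each a list of 3 entries, a list of its own where there are three numbers: the opening, from -1 (shut) to 1 (fully open), then the shift along the world's x, y, z in units of 0.06 m (1.0 is 0.06 m), then the turn, a rotation vector about the world's x, y, z in units of 8 degrees (1.0 is 8 degrees). In form: [[hand, [tx, ty, tz], [ax, ay, az]], ...]. A call has exactly 8 rows; each row shifts and turns the commanded pose from where the row before left it; what a row does not reach is not made up. A row lasts 1/8 s, in which the tool goes at most 62.5 mm and 10.7 degrees, less where a joint would pass 70% of its speed; a pose out of reach is approached as far as the arm can. A call with a number of a shift or a turn outside -1 to 1 is refused whole. A call with a gripper value outside its range is refused whole. The fingers move at their own pace and stop on an object; "force" is the grip in N (left out, the last holds). Time passes only in rows, so rows that do not move let the fingers close, or fill a call up. It gives the time, the measured TCP pose, the force, the opening and the grip force at its end, in the units of the state.
- manip.read_state(): the state, without advancing time (a new reading comes with each control period).
- manip.read_camera(name): name is "side" or "top"; returns the picture (480x640x3 uint8, blue, green, red); there is no depth.
- manip.camera_params(name): a dict with "K" (3x3 intrinsics, pixels), "xyz" and "attitude" of the camera in the world. Camera axes: x right, y up, looking along -z (the intrinsics and any distortion apply to the point x, -y, -z); pixel columns grow to the right and rows downward; lengths in mm; the calibration is good to about 2 mm. A picture is of the moment at which its call begins. camera_params takes no time and is no camera call.
- manip.hand_in(): hands the job in; it is judged then, once.
The state is a dict: "clock": time; "qpos": joint angles; "joint_velocities": joint speeds; "joint_efforts": joint torques, N m; "eef_pos": TCP position; "tcp_rot": TCP orientation; "force": force on the tool from outside, world axes, zero at the start; "ft_torque": the same for the moment, N m; "width": opening from 0.0 (shut) to 1.0 (fully open); "finger_force": force on a finger pad.
Only numpy, scipy, OpenCV 4.12 (cv2) and the standard library are available. Lean on these libraries where they do the work, as an engineer would, in place of code of your own. Each camera call takes 0.05 s, during which the arm holds its last target. There are 200 camera calls.

## Working session

There is one attempt and no reset: what is moved stays moved. The work goes in short steps, Python scripts to look and compute and a tool call to move; the robot and the scene stay as the last step left them, time stands still between calls to the robot, and variables do not carry over. Pictures are saved under pics/ and viewed, at most 10 in all, crops included, and the job is handed in when it is done.

Besides the shell and the picture viewer there is one more tool, called after ">>>" by a JSON object that holds its "name" and its "arguments", one argument or row to a line. move_arm: Moves the arm, as the interface text tells. Shifts and turns lie within -1 to 1; 1 stands for 0.06 m of shift or 8 degrees of turn. Its arguments: {"type":"object","properties":{"rows":{"type":"array","items":{"type":"array"}},"force":{"type":"number"}},"required":["rows"]}

```bash
mkdir -p pics
python3 - <<'E'
from station import manip
import cv2
for n in("side","top"):
    cv2.imwrite(f"pics/{n}0.png",manip.read_camera(n)); print(n,manip.camera_params(n))
print(manip.read_state())
E
```

```text
side {'K': array([[614.07638319,   0.        , 328.75190052],
       [  0.        , 614.07638319, 229.45280344],
       [  0.        ,   0.        ,   1.        ]]), 'xyz': array([  4.08977257, 611.02821896, 835.18039473]), 'attitude': array([  45.43578993,   -0.95147963, -133.40546873])}
top {'K': array([[456.61255724,   0.        , 321.92838629],
       [  0.        , 456.61255724, 227.11502679],
       [  0.        ,   0.        ,   1.        ]]), 'xyz': array([439.01034609,  43.22467251, 889.54759215]), 'attitude': array([  9.52970037,   0.34315601, -91.04232108])}
{'clock': 0.1, 'qpos': array([-8.39695514e+01,  3.02735844e+01,  8.21482947e+01,  2.45605277e-04,
        6.76898373e+01, -1.02288296e+01]), 'joint_velocities': array([-0.02742349, -0.05097786, -0.09113969,  0.02789539,  0.01203769,
       -0.03447218]), 'joint_efforts': array([-2.09626160e-05, -4.43303883e+01, -1.78586447e+01, -2.60088955e-04,
        3.92364876e-03, -1.72463848e-05]), 'eef_pos': array([ 174.9401129 , -599.39805224,  252.43618914]), 'tcp_rot': array([-1.79890100e+02, -2.00620059e-02,  1.62591656e+01]), 'force': array([ 0.15851086,  0.06278886, -0.72660883]), 'ft_torque': array([ 0.02489657, -0.03590701, -0.0416254 ]), 'finger_force': 0.0, 'width': 0.9974336628629278}
```

View pics/top0.png

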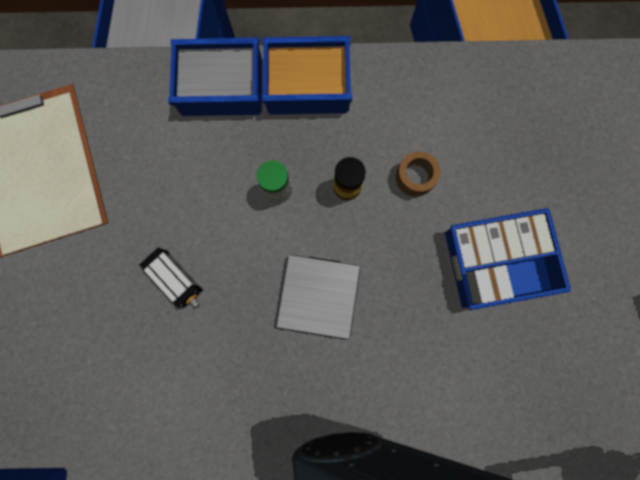

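View pics/side0.png

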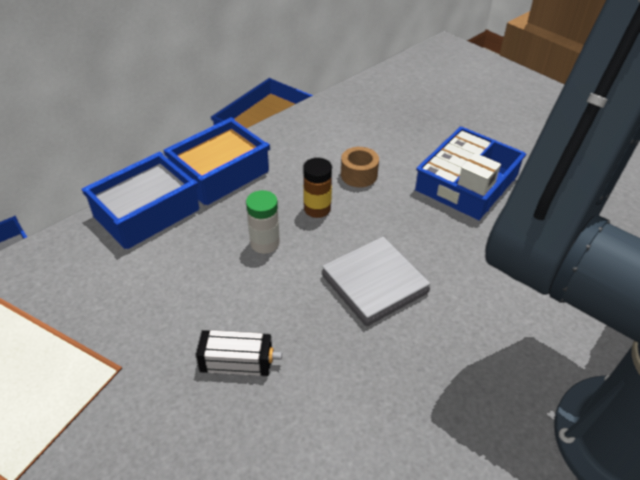

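```bash
cat > h.py <<'E'
import numpy as np,cv2
from scipy.spatial.transform import Rotation as R
from station import manip
P={n:manip.camera_params(n) for n in("side","top")}
def proj(n,X):
    p=P[n];c=(np.atleast_2d(X)-p["xyz"])@R.from_euler("xyz",p["attitude"],degrees=True).as_matrix()
    u=(c*[1,-1,-1])@p["K"].T; return u[:,:2]/u[:,2:]
def ray(n,px,z):
    p=P[n];d=np.linalg.solve(p["K"],np.r_[px,1])*[1,-1,-1]
    d=R.from_euler("xyz",p["attitude"],degrees=True).apply(d); o=p["xyz"]; return o+d*(z-o[2])/d[2]
def tile(img,x,y,w,h,s):
    t=cv2.resize(img[y:y+h,x:x+w],None,fx=s,fy=s,interpolation=cv2.INTER_CUBIC)
    for k in range(0,w,20): cv2.putText(t,str(x+k),(k*s,9),0,.3,(0,0,255)); cv2.line(t,(k*s,10),(k*s,16),(0,0,255))
    for k in range(0,h,20): cv2.putText(t,str(y+k),(0,k*s+4),0,.3,(0,0,255)); cv2.line(t,(20,k*s),(26,k*s),(0,0,255))
    return t
E
python3 - <<'E'
from h import *
T=cv2.imread("pics/top0.png");S=cv2.imread("pics/side0.png")
a=np.hstack([tile(T,440,200,140,115,3),tile(T,130,240,80,115,3)])
b=np.hstack([tile(S,410,120,120,100,3),tile(S,190,320,100,100,3)])
cv2.imwrite("pics/c.png",np.vstack([a[:, :660],b[:, :660]])[:, :])
for nm,n,px,z in [("jar cap","top",(349.5,171.5),110),("jar s","side",(318,167),110),("scale c","top",(318,297),30),("scale s","side",(376,278),30),("can","top",(272,176),110),("can s","side",(262.5,201),110),("tape","top",(419,173),48),("cyl rear","top",(155,259),48),("cyl front","top",(187,297),48)]:
    print(nm,ray(n,px,z).round(1))
E
```

```text
jar cap [668.6  -5.  110. ]
jar s [665.7  -3.6 110. ]
scale c [451.7  55.5  30. ]
scale s [446.6  61.4  30. ]
can [663.1 132.  110. ]
can s [661.5 133.3 110. ]
tape [ 681.3 -141.    48. ]
cyl rear [526.4 355.8  48. ]
cyl front [455.8 294.3  48. ]
```

View pics/c.png

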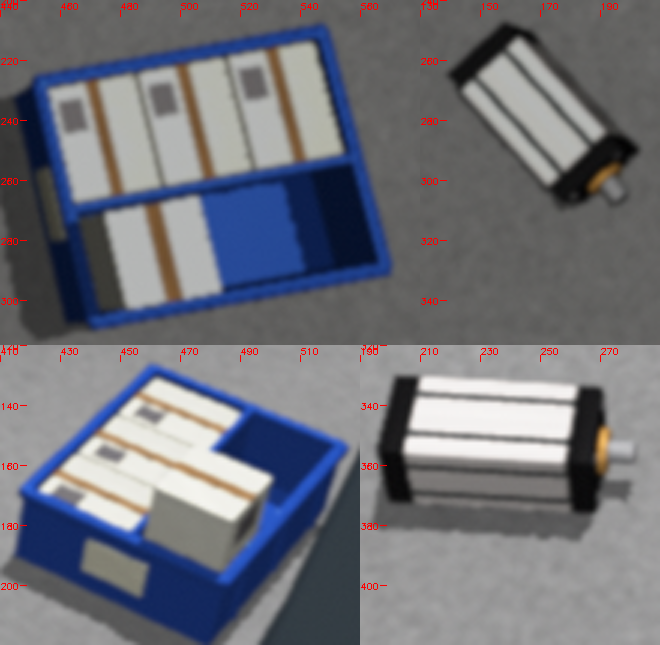

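Run:
```python
from h import *
from scipy.optimize import least_squares
def fit(nm,obs,x0,free=0):
    # obs: (cam,px,(local xyz)); params x,y,yaw,(lip)
    def f(p,full=False):
        r=[]
        for c,px,l in obs:
            l=np.array(l,float)
            if free: l[:2]+=np.sign(l[:2])*p[3]
            X=R.from_euler("z",p[2],degrees=True).apply(l)+[p[0],p[1],0]
            r.append(proj(c,X)[0]-px)
        return np.ravel(r)
    s=least_squares(f,x0+[0]*free); print(nm,s.x.round(1)); print(s.fun.reshape(-1,2).round(1).tolist())
# tote: image up=+x, left=+y
t=[(1,1),(1,-1),(-1,-1),(-1,1)]
L=[(75*a,90.5*b,60) for a,b in t]
o=[("top",p,l) for p,l in zip([(452.3,225.7),(549,208.3),(570.7,290),(470.7,309.3)],L)]
o2=[("side",p,l) for p,l in zip([(416.7,168.3),(460.7,127),(526,153.7),(484,199)],L)]
fit("toteT",o,[550,-280,0],1);fit("toteS",o2,[550,-280,0],1);fit("tote",o+o2,[550,-280,0],1)
L=[(68*a,68*b,30) for a,b in t]
o=[("top",p,l) for p,l in zip([(288,256),(359,264),(351,338),(277,329)],L)]
fit("scale",o,[450,58,0],1)
c=[("top",(140,265),(-55,-24,48)),("top",(159,247.7),(-55,24,48)),("top",(196.7,305),(73,0,24)),
("side",(201.7,330.7),(-55,24,48)),("side",(270,334.3),(55,24,48)),("side",(198.3,358.3),(-55,-24,48)),("side",(260.3,361),(55,-24,48)),("side",(281.3,355),(73,0,24))]
for s in(1,-1): fit("cyl",[(a,p,(l[0],s*l[1],l[2])) for a,p,l in c],[490,325,-138])
```

```text
toteT [ 515.4 -296.2    9.2    1.3]
[[-0.5, 0.1], [-0.1, 0.1], [0.2, 0.3], [0.3, -0.5]]
toteS [ 515.2 -292.6    8.8    0.8]
[[-0.1, -0.4], [0.3, -0.1], [-0.5, 0.0], [0.3, 0.4]]
tote [ 515.7 -295.2    9.     1.2]
[[-0.9, -0.1], [-0.6, 0.1], [-0.5, 0.3], [-0.3, -0.8], [0.3, -0.9], [0.6, -0.9], [0.2, -0.8], [1.2, -0.1]]
scale [ 4.53e+02  5.41e+01 -8.00e+00  1.00e-01]
[[-0.6, -0.3], [0.1, 0.4], [0.0, 0.1], [0.5, -0.2]]
cyl [ 492.3  332.7 -137.1]
[[-2.5, -0.2], [-1.8, -0.8], [-0.2, 1.3], [-0.8, -1.2], [1.0, -0.4], [-4.2, -2.8], [6.4, -0.8], [-0.1, 1.5]]
cyl [ 492.8  332.1 -134.9]
[[16.4, -17.9], [-21.7, 18.0], [1.3, -0.1], [-7.2, 25.5], [-2.4, 24.3], [1.9, -28.2], [10.3, -28.6], [0.1, -0.5]]
```

>>> {"name": "move_arm", "arguments": {
  "rows": [
    [1,[0.58,0.8,0],[0,0,0]],
    [1,[0.58,0.8,0],[0,0,0]],
    [1,[0.58,0.8,0],[0,0,0]],
    [1,[0.58,0.8,0],[0,0,0]],
    [1,[0.58,0.8,0],[0,0,0]],
    [1,[0.58,0.8,0],[0,0,0]],
    [1,[0.58,0.8,0],[0.8,-0.6,0]],
    [1,[0.58,0.8,0],[0.8,-0.6,0]]
  ],
  "force": 100
}}

```text
clock: 1.1
eef_pos: [454.7, -213.8, 253.6]
tcp_rot: [-170.1, -12.9, 15.2]
force: [-0.8, -0.7, 0.4]
width: 0.998
finger_force: 0.0
```

Run:
```python
from h import *
s=manip.read_state()
for k in("clock","qpos","eef_pos","tcp_rot"):print(k,np.round(s[k],2))
q=s["qpos"]
for s4 in(1,-1):
    print(s4,(R.from_euler("ZYZYZ",[q[0],q[1]+q[2],s4*q[3]],degrees=True) if 0 else R.from_euler("ZYZ",[q[0],q[1]+q[2],s4*q[3]],degrees=True)*R.from_euler("YZ",[q[4],q[5]+90],degrees=True)).as_euler("xyz",degrees=True).round(2))
```

```text
clock 1.1
qpos [-46.99  20.95 101.41  18.21  61.82  17.43]
eef_pos [ 454.71 -213.76  253.58]
tcp_rot [-170.1   -12.95   15.22]
1 [-170.1   -12.95   15.22]
-1 [-179.44   16.24   34.91]
```

>>> {"name": "move_arm", "arguments": {
  "rows": [
    [1,[0.07,1,0],[-0.8,0.6,0]],
    [1,[0.07,1,0],[-0.8,0.6,0]],
    [1,[0.07,0.99,0],[0,0,1]],
    [1,[0.07,0.99,0],[0,0,1]],
    [1,[0.07,0.99,0],[0,0,1]],
    [1,[0.07,0.99,0],[0,0,1]],
    [1,[0.07,0.99,0],[0,0,1]],
    [1,[0.07,0.99,0],[0,0,1]]
  ]
}}

```text
clock: 2.1
eef_pos: [486.6, 259.9, 252.9]
tcp_rot: [-179.7, -0.2, 64.5]
force: [0.4, 0.1, -0.1]
width: 1.002
finger_force: 0.0
```

>>> {"name": "move_arm", "arguments": {
  "rows": [
    [1,[0,0.25,-0.2],[0,0,1]],
    [1,[0,0.25,-0.2],[0,0,1]],
    [1,[0,0.25,-0.2],[0,0,1]],
    [1,[0,0.25,-0.2],[0,0,1]],
    [1,[0,0,-0.2],[0,0,1]],
    [1,[0,0,-0.2],[0,0,1]],
    [1,[0,0,0],[0,0,1]],
    [1,[0,0,0],[0,0,1]]
  ]
}}

```text
clock: 3.1
eef_pos: [486.4, 317.8, 180.4]
tcp_rot: [-179.6, -0.3, 128.5]
force: [-0.3, -0.2, 0.5]
width: 1.001
finger_force: 0.0
```

>>> {"name": "move_arm", "arguments": {
  "rows": [
    [1,[0,0,0],[0,0,1]],
    [1,[0,0,0],[0,0,1]],
    [1,[0,0,0],[0,0,1]],
    [1,[0,0,0],[0,0,1]],
    [1,[0,0,0],[0,0,1]],
    [1,[0,0,0],[0,0,1]],
    [1,[0,0,0],[0,0,1]],
    [1,[0,0,0],[0,0,1]]
  ]
}}

```text
clock: 4.1
eef_pos: [486.5, 317.8, 180.7]
tcp_rot: [-179.7, -0.3, -167.5]
force: [-0.0, 0.2, -1.2]
width: 0.997
finger_force: 0.0
```

Run:
```python
from h import *
s=manip.read_state()
for k in("clock","qpos","eef_pos","tcp_rot"):print(k,np.round(s[k],2))
cv2.imwrite("pics/t1.png",np.hstack([tile(manip.read_camera("top"),110,210,130,150,3),tile(manip.read_camera("side"),160,260,130,150,3)]))
```

```text
clock 4.1
qpos [ 22.25  32.28  92.22  -0.27  55.83 -80.12]
eef_pos [486.55 317.79 180.74]
tcp_rot [-179.72   -0.29 -167.47]
```

View pics/t1.png

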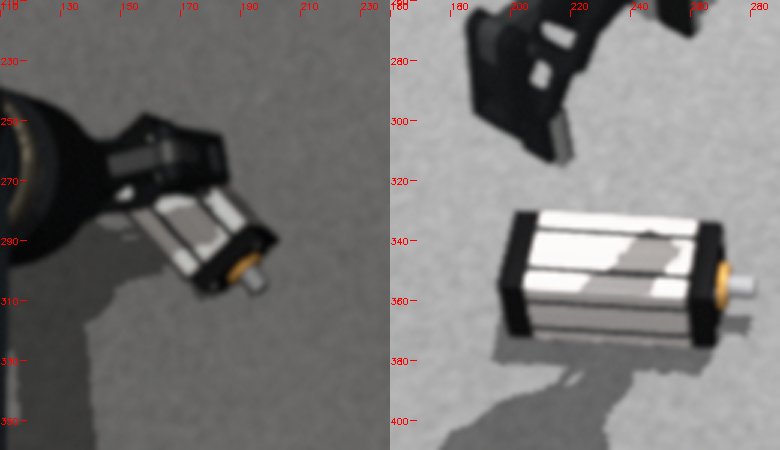

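Run:
```python
from h import *
from scipy.optimize import least_squares
c=[("top",(140,265),(-55,-24,48)),("top",(159,247.7),(-55,24,48)),("top",(196.7,305),(73,0,24)),
("side",(202.3,330.7),(-55,24,48)),("side",(270.7,334),(55,24,48)),("side",(197,356),(-55,-24,48)),("side",(268.7,361),(55,-24,48)),("side",(281.3,355),(73,0,24))]
f=lambda p:np.ravel([proj(n,R.from_euler("z",p[2],degrees=True).apply(l)+[p[0],p[1],0])[0]-x for n,x,l in c])
s=least_squares(f,[490,330,-137]);print(s.x,s.fun.reshape(-1,2).round(1).tolist())
```

```text
[ 491.39006124  330.97061663 -136.67809603] [[-1.7, 0.5], [-1.1, -0.2], [1.0, 1.5], [-0.3, -1.3], [1.4, -0.6], [-1.6, -0.6], [-0.5, -1.3], [1.2, 0.9]]
```

>>> {"name": "move_arm", "arguments": {
  "rows": [
    [1,[-0.04,0.1,0],[0,0,1]],
    [1,[0,0,0],[0,0,1]],
    [1,[0,0,-0.3],[0,0,1]],
    [1,[0,0,-0.6],[0,0,0.85]],
    [1,[0,0,-0.7],[0,0,0]],
    [1,[0,0,-0.5],[0,0,0]],
    [1,[0,0,-0.3],[0,0,0]],
    [1,[0,0,-0.14],[0,0,0]]
  ]
}}

```text
clock: 5.2
eef_pos: [484.3, 323.8, 27.9]
tcp_rot: [-179.8, -0.3, -137.0]
force: [0.2, 0.0, 0.3]
width: 1.002
finger_force: 0.0
```

>>> {"name": "move_arm", "arguments": {
  "rows": [
    [-1,[0,0,0],[0,0,0]],
    [-1,[0,0,0],[0,0,0]],
    [-1,[0,0,0],[0,0,0]],
    [-1,[0,0,0],[0,0,0]],
    [-1,[0,0,0],[0,0,0]],
    [-1,[0,0,0],[0,0,0]],
    [-1,[0,0,0],[0,0,0]],
    [-1,[0,0,0],[0,0,0]]
  ]
}}

```text
clock: 6.2
eef_pos: [485.6, 324.2, 30.2]
tcp_rot: [-179.7, -0.1, -136.9]
force: [0.0, -1.9, 6.7]
width: 0.554
finger_force: 104.4
```

Run:
```python
from h import *
from scipy.optimize import least_squares
s=manip.read_state()
for k in("clock","qpos","eef_pos","tcp_rot","width","force"):print(k,np.round(s[k],2))
D=[([-83.9695514,30.2735844,82.1482947,0,67.6898,-10.2288],[174.94,-599.398,252.436]),
([-46.99,20.95,101.41,18.21,61.82,17.43],[454.71,-213.76,253.58]),([22.25,32.28,92.22,-.27,55.83,-80.12],[486.55,317.79,180.74]),(s["qpos"],s["eef_pos"])]
def fk(q,p):
    q=np.array(q,float); h,L2,L3,Lt,lat,a1,a3=p
    E=R.from_euler
    f=E("ZY",[q[0],q[1]],degrees=True); g=f*E("Y",q[2],degrees=True)
    t=g*E("ZY",[q[3],q[4]],degrees=True)
    return E("Z",q[0],degrees=True).apply([a1,lat,h])+f.apply([0,0,L2])+g.apply([a3,0,L3])+t.apply([0,0,Lt])
r=least_squares(lambda p:np.r_[np.ravel([fk(q,p)-x for q,x in D]),(p[6])/100,p[5]/100],[200,400,400,200,110,0,0])
print(r.x.round(1),r.fun.round(1)); np.save("p.npy",r.x)
```

```text
clock 6.2
qpos [  22.93   45.85   96.13   -0.56   37.98 -109.7 ]
eef_pos [485.61 324.15  30.24]
tcp_rot [-1.7966e+02 -7.0000e-02 -1.3694e+02]
width 0.55
force [ 0.02 -1.92  6.68]
[274.3 587.9 391.7 274.8 111.   -0.  114. ] [-0.   0.   0.   0.  -0.  -0.  -0.   0.   0.   0.  -0.  -0.   1.1 -0. ]
```

```bash
cat >> h.py <<'E'
from scipy.optimize import least_squares
E_=R.from_euler
def fk(q,p=np.load("p.npy")):
    q=np.array(q,float); h,L2,L3,Lt,lat,a1,a3=p
    f=E_("ZY",[q[0],q[1]],degrees=True); g=f*E_("Y",q[2],degrees=True); t=g*E_("ZY",[q[3],q[4]],degrees=True)
    w=E_("Z",q[0],degrees=True).apply([a1,lat,h])+f.apply([0,0,L2])+g.apply([a3,0,L3])
    return w+t.apply([0,0,Lt]),t*E_("Z",q[5]+90,degrees=True),w
lo=np.array([-176.69,-43.24,12.49,-82,0,-163.58]);hi=np.array([176.69,126.21,139.97,262,151.66,163.58])
def ik(pos,rot,q0):
    def f(q):
        x,r,_=fk(q); return np.r_[(x-pos)/10,(r.inv()*rot).as_rotvec()*10]
    return least_squares(f,np.clip(q0,lo+.01,hi-.01),bounds=(lo,hi))
E
python3 - <<'E'
from h import *
q0=np.array([10,45,100,90,90,-22.])
for hy in range(-60,150,15):
    h=np.array([np.cos(np.radians(hy)),np.sin(np.radians(hy)),0])
    rot=R.from_matrix(np.c_[[0,0,1],np.cross(h,[0,0,1]),h])
    best=min((ik(np.array([453,54,94])-6*h+[0,0,0],rot,np.array(s,float)) for s in ([0,45,100,90,90,-22],[-20,45,100,120,60,-50],[0,60,90,150,40,-80],[0,50,90,60,90,0])),key=lambda r:r.cost)
    print(hy,round(best.cost,3),best.x.round(0),fk(best.x)[2].round(0))
E
```

```text
-60 0.575 [ 28.  71. 117. 262.  90. -82.] [290. 280.  98.]
-45 0.0 [ 27.  74. 123. 253.  95. -74.] [254. 253.  94.]
-30 0.0 [ 20.  83. 133. 236. 112. -61.] [210. 194.  94.]
-15 0.034 [  6.  96. 140. 217. 141. -60.] [184. 132.  89.]
0 1.472 [ -24.  110.  140.  111.  152. -153.] [180.  41.  47.]
15 1.067 [ -44.  107.  140.   95.  119. -157.] [191. -31.  55.]
30 0.005 [ -52.   95.  140.   94.   97. -145.] [211. -88.  92.]
45 0.0 [ -52.   82.  132.   84.   86. -123.] [ 254. -145.   94.]
60 0.0 [ -49.   74.  122.   72.   85. -105.] [ 313. -189.   94.]
75 0.0 [-44.  69. 112.  61.  89. -92.] [ 380. -217.   94.]
90 0.0 [-39.  68. 103.  51.  96. -83.] [ 453. -227.   94.]
105 0.0 [-34.  67.  94.  43. 104. -78.] [ 526. -217.   94.]
120 0.0 [-28.  68.  86.  35. 112. -76.] [ 593. -189.   94.]
135 0.0 [-22.  69.  79.  26. 119. -76.] [ 652. -145.   94.]
```

```bash
cat > plan.py <<'E'
from h import *
s=manip.read_state(); q=s["qpos"]; x0,r0,_=fk(q)
hy=np.radians(60);h=np.array([np.cos(hy),np.sin(hy),0])
rt=R.from_matrix(np.c_[[0,0,1],np.cross(h,[0,0,1]),h])
rv=(rt*r0.inv()).as_rotvec(degrees=True);print("rotvec",rv.round(1),np.linalg.norm(rv), rv/8)
tgt=np.array([453,54,94])-6*h; print("tgt",tgt.round(1))
a=x0+[0,0,200]; b=tgt+[0,0,90]
N=20;pq=ik(a,r0,q).x
print(pq.round(0))
for i in range(1,N+1):
    t=i/N; n=ik(a+(b-a)*t,R.from_rotvec(rv*t,degrees=True)*r0,pq); 
    print(i,round(n.cost,3),n.x.round(0),np.abs(n.x-pq).max().round(0),fk(n.x)[2].round(0)); pq=n.x
E
python3 plan.py
```

```text
rotvec [  74.6   93.4 -118.4] 168.27429955434948 [  9.3296352   11.67142687 -14.80462597]
tgt [450.   48.8  94. ]
[  23.   29.   90.   -0.   62. -110.]
1 0.0 [  19.   29.   90.    5.   64. -110.] 6.0 [505. 293. 501.]
2 0.0 [  15.   29.   90.   11.   67. -111.] 5.0 [522. 258. 495.]
3 0.0 [  11.   30.   91.   16.   69. -111.] 5.0 [537. 222. 485.]
4 0.0 [   8.   31.   92.   21.   72. -111.] 5.0 [549. 185. 473.]
5 0.0 [   4.   32.   93.   25.   74. -110.] 5.0 [557. 147. 458.]
6 0.0 [  -0.   33.   94.   30.   76. -110.] 4.0 [562. 110. 441.]
7 0.0 [  -4.   34.   96.   34.   78. -109.] 4.0 [563.  73. 423.]
8 0.0 [  -8.   36.   97.   37.   80. -108.] 4.0 [560.  37. 402.]
9 0.0 [ -11.   37.   99.   41.   82. -108.] 4.0 [554.   2. 381.]
10 0.0 [ -15.   39.  101.   44.   83. -107.] 4.0 [544. -30. 358.]
11 0.0 [ -19.   41.  103.   47.   84. -106.] 4.0 [530. -60. 336.]
12 0.0 [ -22.   43.  105.   50.   86. -105.] 4.0 [513. -88. 313.]
13 0.0 [ -25.   45.  108.   53.   87. -104.] 3.0 [ 494. -112.  291.]
14 0.0 [ -29.   47.  110.   56.   87. -103.] 3.0 [ 471. -134.  270.]
15 0.0 [ -32.   49.  113.   58.   88. -102.] 3.0 [ 447. -151.  250.]
16 0.0 [ -36.   52.  115.   61.   88. -101.] 3.0 [ 421. -166.  232.]
17 0.0 [ -39.   54.  118.   63.   88. -100.] 3.0 [ 394. -177.  216.]
18 0.0 [-42.  56. 121.  66.  88. -99.] 3.0 [ 367. -184.  203.]
19 0.0 [-46.  59. 124.  69.  88. -98.] 3.0 [ 339. -188.  192.]
20 0.0 [-49.  61. 127.  71.  87. -98.] 3.0 [ 313. -189.  184.]
```

>>> {"name": "move_arm", "arguments": {
  "rows": [
    [-1,[0,0,0.13],[0,0,0]],
    [-1,[0,0,0.4],[0,0,0]],
    [-1,[0,0,0.5],[0,0,0]],
    [-1,[0,0,0.6],[0,0,0]],
    [-1,[0,0,0.6],[0,0,0]],
    [-1,[0,0,0.5],[0,0,0]],
    [-1,[0,0,0.4],[0,0,0]],
    [-1,[0,0,0.2],[0,0,0]]
  ]
}}

```text
clock: 7.2
eef_pos: [483.5, 323.7, 228.8]
tcp_rot: [-179.8, -0.3, -136.9]
force: [0.0, -0.0, -7.9]
width: 0.551
finger_force: 104.4
```

>>> {"name": "move_arm", "arguments": {
  "rows": [
    [-1,[-0.025,-0.19,-0.03],[0.389,0.486,-0.617]],
    [-1,[-0.025,-0.19,-0.03],[0.389,0.486,-0.617]],
    [-1,[-0.025,-0.19,-0.03],[0.389,0.486,-0.617]],
    [-1,[-0.025,-0.19,-0.03],[0.389,0.486,-0.617]],
    [-1,[-0.025,-0.19,-0.03],[0.389,0.486,-0.617]],
    [-1,[-0.025,-0.19,-0.03],[0.389,0.486,-0.617]],
    [-1,[-0.025,-0.19,-0.03],[0.389,0.486,-0.617]],
    [-1,[-0.025,-0.19,-0.03],[0.389,0.486,-0.617]]
  ]
}}

```text
clock: 8.2
eef_pos: [472.5, 231.6, 212.7]
tcp_rot: [144.9, -18.0, -172.4]
force: [0.4, 0.5, -7.2]
width: 0.552
finger_force: 104.9
```

>>> {"name": "move_arm", "arguments": {
  "rows": [
    [-1,[-0.025,-0.19,-0.03],[0.389,0.486,-0.617]],
    [-1,[-0.025,-0.19,-0.03],[0.389,0.486,-0.617]],
    [-1,[-0.025,-0.19,-0.03],[0.389,0.486,-0.617]],
    [-1,[-0.025,-0.19,-0.03],[0.389,0.486,-0.617]],
    [-1,[-0.025,-0.19,-0.03],[0.389,0.486,-0.617]],
    [-1,[-0.025,-0.19,-0.03],[0.389,0.486,-0.617]],
    [-1,[-0.025,-0.19,-0.03],[0.389,0.486,-0.617]],
    [-1,[-0.025,-0.19,-0.03],[0.389,0.486,-0.617]]
  ]
}}

```text
clock: 9.2
eef_pos: [461.3, 140.1, 197.4]
tcp_rot: [119.5, -51.0, 161.5]
force: [0.1, -0.8, -7.6]
width: 0.541
finger_force: 105.3
```

>>> {"name": "move_arm", "arguments": {
  "rows": [
    [-1,[-0.025,-0.19,-0.03],[0.389,0.486,-0.617]],
    [-1,[-0.025,-0.19,-0.03],[0.389,0.486,-0.617]],
    [-1,[-0.025,-0.19,-0.03],[0.389,0.486,-0.617]],
    [-1,[-0.025,-0.19,-0.03],[0.389,0.486,-0.617]],
    [-1,[-0.025,-0.19,-0.03],[0.389,0.486,-0.617]],
    [-1,[-0.025,-0.19,-0.03],[0.389,0.486,-0.617]],
    [-1,[-0.025,-0.19,-0.03],[0.389,0.486,-0.617]],
    [-1,[-0.025,-0.19,-0.03],[0.389,0.486,-0.617]]
  ]
}}

```text
clock: 10.2
eef_pos: [449.6, 48.6, 181.8]
tcp_rot: [165.9, -89.6, 73.8]
force: [-0.4, 0.8, -8.0]
width: 0.547
finger_force: 105.5
```

Run:
```python
from h import *
s=manip.read_state()
for k in("clock","qpos","eef_pos","force","width","finger_force"):print(k,np.round(s[k],2))
M=R.from_euler("xyz",s["tcp_rot"],degrees=True);print(M.as_matrix().round(3))
t,S=manip.read_camera("top"),manip.read_camera("side")
cv2.imwrite("pics/t2.png",np.hstack([tile(t,230,220,130,180,3),tile(S,300,150,130,180,3)]))
```

```text
clock 10.2
qpos [-48.99  61.56 126.91  71.52  86.93 -98.13]
eef_pos [449.58  48.63 181.85]
force [-0.44  0.76 -8.04]
width 0.55
finger_force 105.54
[[ 0.002  0.864  0.504]
 [ 0.006 -0.504  0.864]
 [ 1.     0.002 -0.006]]
```

View pics/t2.png

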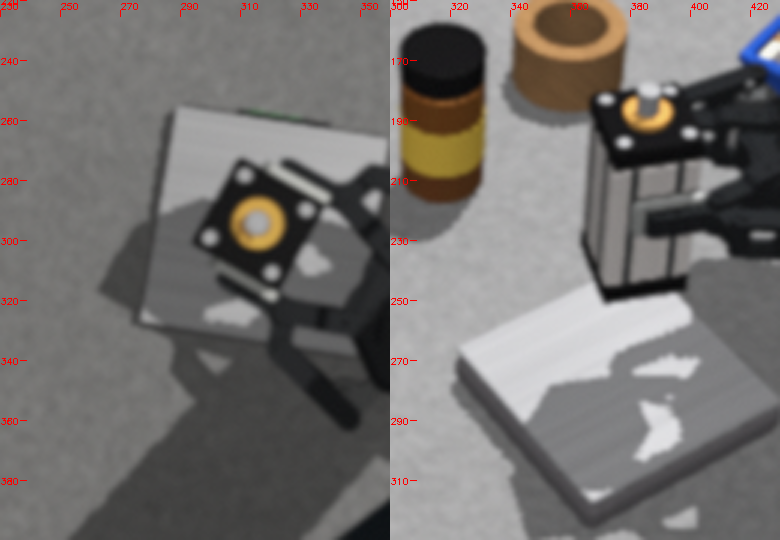

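>>> {"name": "move_arm", "arguments": {
  "rows": [
    [-1,[0,0,-0.1],[0,0,0]],
    [-1,[0,0,-0.25],[0,0,0]],
    [-1,[0,0,-0.3],[0,0,0]],
    [-1,[0,0,-0.3],[0,0,0]],
    [-1,[0,0,-0.2],[0,0,0]],
    [-1,[0,0,-0.1],[0,0,0]],
    [-1,[0,0,-0.08],[0,0,0]],
    [-1,[0,0,0],[0,0,0]]
  ]
}}

```text
clock: 11.3
eef_pos: [448.6, 50.3, 105.6]
tcp_rot: [18.4, -89.9, -138.5]
force: [-0.5, -0.1, -7.4]
width: 0.552
finger_force: 105.7
```

>>> {"name": "move_arm", "arguments": {
  "rows": [
    [-1,[0,0,-0.015],[0,0,0]],
    [-1,[0,0,-0.015],[0,0,0]],
    [-1,[0,0,-0.015],[0,0,0]],
    [-1,[0,0,-0.015],[0,0,0]],
    [-1,[0,0,0],[0,0,0]],
    [-1,[0,0,0],[0,0,0]],
    [-1,[0,0,0],[0,0,0]],
    [-1,[0,0,0],[0,0,0]]
  ]
}}

```text
clock: 12.3
eef_pos: [448.5, 50.3, 102.0]
tcp_rot: [13.7, -89.9, -133.8]
force: [0.2, -0.3, -7.5]
width: 0.557
finger_force: 105.7
```

>>> {"name": "move_arm", "arguments": {
  "rows": [
    [-1,[0,0,-0.02],[0,0,0]],
    [-1,[0,0,-0.02],[0,0,0]],
    [-1,[0,0,-0.02],[0,0,0]],
    [-1,[0,0,-0.02],[0,0,0]],
    [-1,[0,0,-0.015],[0,0,0]],
    [-1,[0,0,0],[0,0,0]],
    [-1,[0,0,0],[0,0,0]],
    [-1,[0,0,0],[0,0,0]]
  ]
}}

```text
clock: 13.3
eef_pos: [448.5, 50.3, 96.3]
tcp_rot: [12.1, -89.9, -132.2]
force: [-0.8, -1.1, -8.3]
width: 0.553
finger_force: 105.7
```

>>> {"name": "move_arm", "arguments": {
  "rows": [
    [-1,[0,0,-0.015],[0,0,0]],
    [-1,[0,0,-0.015],[0,0,0]],
    [-1,[0,0,-0.015],[0,0,0]],
    [-1,[0,0,0],[0,0,0]],
    [-1,[0,0,0],[0,0,0]],
    [-1,[0,0,0],[0,0,0]],
    [-1,[0,0,0],[0,0,0]],
    [-1,[0,0,0],[0,0,0]]
  ]
}}

```text
clock: 14.3
eef_pos: [448.5, 50.3, 95.5]
tcp_rot: [-0.6, -89.6, -119.6]
force: [-0.9, -4.5, 4.8]
width: 0.554
finger_force: 106.1
```

>>> {"name": "move_arm", "arguments": {
  "rows": [
    [-0.2,[0,0,0.01],[0,0,0]],
    [0.2,[0,0,0],[0,0,0]],
    [0.6,[0,0,0],[0,0,0]],
    [1,[0,0,0],[0,0,0]],
    [1,[0,0,0],[0,0,0]],
    [1,[0,0,0],[0,0,0]],
    [1,[0,0,0],[0,0,0]],
    [1,[0,0,0],[0,0,0]]
  ]
}}

```text
clock: 15.3
eef_pos: [448.5, 50.3, 94.2]
tcp_rot: [11.3, -89.9, -131.4]
force: [-0.5, -0.3, 0.3]
width: 0.998
finger_force: 0.0
```

>>> {"name": "move_arm", "arguments": {
  "rows": [
    [1,[-0.05,-0.087,0],[0,0,0]],
    [1,[-0.15,-0.26,0],[0,0,0]],
    [1,[-0.25,-0.433,0],[0,0,0]],
    [1,[-0.25,-0.433,0],[0,0,0]],
    [1,[-0.15,-0.26,0],[0,0,0]],
    [1,[-0.05,-0.087,0],[0,0,0]],
    [1,[0,0,0],[0,0,0]],
    [1,[0,0,0],[0,0,0]]
  ]
}}

```text
clock: 16.3
eef_pos: [394.5, -42.5, 94.4]
tcp_rot: [-3.0, -89.8, -117.1]
force: [0.2, 0.9, -1.8]
width: 1.002
finger_force: 0.0
```

```bash
cat > m.py <<'E'
from h import *
s=manip.read_state()
for k in("clock","qpos","eef_pos","force","width"):print(k,np.round(s[k],2))
x,M,w=fk(s["qpos"]);print(x.round(1),w.round(0));print(M.as_matrix().round(3))
E
cat >> m.py <<'E'
t,S=manip.read_camera("top"),manip.read_camera("side")
cv2.imwrite("pics/t3.png",np.hstack([tile(t,230,220,130,180,3),tile(S,300,150,130,180,3)]))
E
python3 m.py
```

```text
clock 16.3
qpos [ -64.47   72.52  120.14   56.21   83.04 -100.49]
eef_pos [394.46 -42.54  94.42]
force [ 0.21  0.91 -1.79]
width 1.0
[394.5 -42.5  94.5] [ 257. -280.   94.]
[[-0.001  0.866  0.501]
 [-0.002 -0.501  0.866]
 [ 1.    -0.     0.003]]
```

View pics/t3.png

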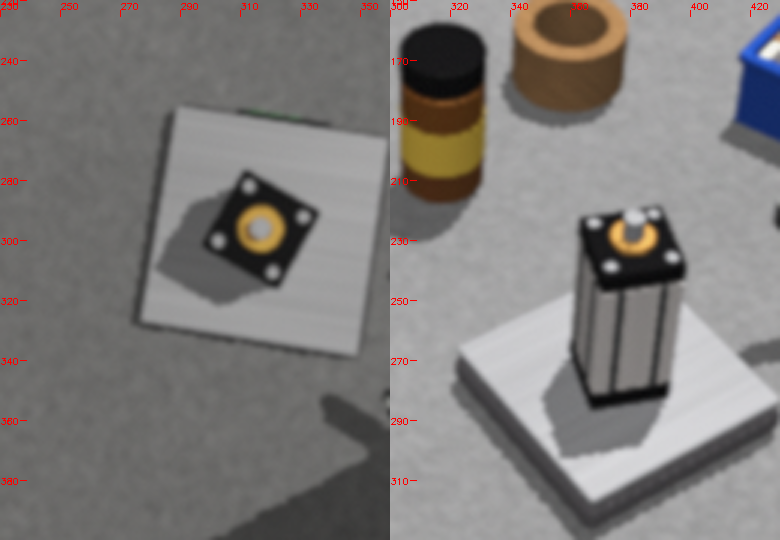

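Run:
```python
from h import *
def c(n,pts,z):
    X=np.array([ray(n,p,z) for p in pts])[:,:2]; m=X.mean(0); e=np.diff(np.vstack([X,X[:1]]),axis=0)
    a=np.degrees(np.arctan2(e[:,1],e[:,0])); return m.round(1),(a%90).round(1),np.linalg.norm(e,axis=1).round(1)
T=[(230+x/3,220+y/3) for x,y in [(247,170),(319,212),(277,287),(203,245)]]
S=[(300+(x-390)/3,150+y/3) for x,y in [(581,216),(660,206),(686,269),(603,281)]]
print("cylT",c("top",T,140));print("cylS",c("side",S,140))
K=[(440+x/3,200+y/3) for x,y in [(105,212),(203,195),(222,292),(125,310)]]
m=c("top",K,100);print("carton",m)
print("tote-local",R.from_euler("z",-9,degrees=True).apply(np.r_[m[0]-[515.5,-294.5],0]))
s=manip.read_state();q=s["qpos"];x0,r0,_=fk(q)
rv=np.array([-78,45.,0]); b=np.array([453,54,225]); x=x0.copy()
for i in range(1,13):
    t=i/12
    n=ik(x0+[0,0,(225-x0[2])*min(1,2*t)]+np.r_[(b-x0)[:2]*max(0,2*t-1),0],R.from_rotvec(rv*t,degrees=True)*r0,q);print(round(n.cost,2),n.x.round(0));q=n.x
```

```text
cylT (array([451.5,  55.2]), array([58.8, 59.3, 59.8, 58.6]), array([45.2, 46. , 45.8, 46.8]))
cylS (array([450.1,  57.7]), array([57.8, 58.7, 58.7, 57.6]), array([44.6, 49.4, 45.5, 50.1]))
carton (array([ 467.1, -248.5]), array([8.7, 6.3, 9.2, 7.4]), array([57.6, 55.6, 56.5, 56.1]))
tote-local [-40.60813029  53.00509178   0.        ]
0.0 [-64.  65. 123.  57.  78. -97.]
0.0 [-63.  57. 126.  57.  74. -92.]
0.0 [-62.  49. 127.  57.  70. -86.]
0.0 [-60.  40. 127.  55.  67. -78.]
0.0 [-57.  31. 126.  52.  65. -68.]
0.0 [-53.  24. 124.  47.  63. -57.]
0.0 [-46.  20. 123.  44.  57. -47.]
0.0 [-38.  18. 121.  39.  53. -35.]
0.0 [-30.  17. 119.  31.  49. -21.]
0.0 [-22.  17. 115.  20.  48.  -6.]
0.0 [-14.  18. 112.  10.  49.   9.]
0.0 [ -7.  20. 107.   0.  53.  23.]
```

>>> {"name": "move_arm", "arguments": {
  "rows": [
    [1,[0,0,0.27],[-0.61,0.352,0]],
    [1,[0,0,0.27],[-0.61,0.352,0]],
    [1,[0,0,0.27],[-0.61,0.352,0]],
    [1,[0,0,0.27],[-0.61,0.352,0]],
    [1,[0,0,0.27],[-0.61,0.352,0]],
    [1,[0,0,0.27],[-0.61,0.352,0]],
    [1,[0,0,0.27],[-0.61,0.352,0]],
    [1,[0,0,0.27],[-0.61,0.352,0]]
  ]
}}

```text
clock: 17.4
eef_pos: [394.0, -42.1, 224.5]
tcp_rot: [179.9, -44.9, 60.1]
force: [0.4, -0.8, 0.7]
width: 1.003
finger_force: 0.0
```

>>> {"name": "move_arm", "arguments": {
  "rows": [
    [1,[0.119,0.204,0],[-0.61,0.352,0]],
    [1,[0.119,0.204,0],[-0.61,0.352,0]],
    [1,[0.119,0.204,0],[-0.61,0.352,0]],
    [1,[0.119,0.204,0],[-0.61,0.352,0]],
    [1,[0.119,0.204,0],[-0.61,0.352,0]],
    [1,[0.119,0.204,0],[-0.61,0.352,0]],
    [1,[0.119,0.204,0],[-0.61,0.352,0]],
    [1,[0.119,0.204,0],[-0.61,0.352,0]]
  ]
}}

```text
clock: 18.4
eef_pos: [450.5, 55.9, 223.6]
tcp_rot: [179.9, 0.3, 60.1]
force: [0.7, -0.5, 0.1]
width: 1.0
finger_force: 0.0
```

```bash
head -5 m.py > st.py; python3 st.py
```

```text
clock 18.4
qpos [ -6.91  19.83 107.68  -0.32  52.54  23.14]
eef_pos [450.47  55.94 223.62]
force [ 0.74 -0.52  0.13]
width 1.0
[450.5  55.9 223.6] [451.  57. 498.]
[[ 0.498  0.867 -0.001]
 [ 0.867 -0.498 -0.004]
 [-0.004  0.001 -1.   ]]
```

>>> {"name": "move_arm", "arguments": {
  "rows": [
    [1,[0.015,0,-0.2],[0,0,0]],
    [1,[0,0,-0.4],[0,0,0]],
    [1,[0,0,-0.4],[0,0,0]],
    [1,[0,0,-0.4],[0,0,0]],
    [1,[0,0,-0.25],[0,0,0]],
    [1,[0,0,-0.11],[0,0,0]],
    [1,[0,0,0],[0,0,0]],
    [0.4,[0,0,0],[0,0,0]]
  ],
  "force": 80
}}

```text
clock: 19.5
eef_pos: [452.6, 54.4, 118.6]
tcp_rot: [179.8, -0.0, 60.0]
force: [0.4, -1.0, -0.7]
width: 0.817
finger_force: 0.0
```

>>> {"name": "move_arm", "arguments": {
  "rows": [
    [0.3,[0,0,0],[0,0,0]],
    [0.2,[0,0,0],[0,0,0]],
    [0.15,[0,0,0],[0,0,0]],
    [-1,[0,0,0],[0,0,0]],
    [-1,[0,0,0],[0,0,0]],
    [-1,[0,0,0],[0,0,0]],
    [-1,[0,0,0],[0,0,0]],
    [-1,[0,0,0.08],[0,0,0]]
  ]
}}

```text
clock: 20.5
eef_pos: [451.8, 54.7, 122.5]
tcp_rot: [180.0, 0.1, 60.1]
force: [0.2, 0.4, -8.4]
width: 0.554
finger_force: 83.3
```

```bash
python3 st.py
```

```text
clock 20.5
qpos [ -7.16  30.68 112.8   -0.12  36.51  22.87]
eef_pos [451.81  54.74 122.51]
force [ 0.23  0.39 -8.43]
width 0.55
[451.8  54.7 122.5] [452.  55. 397.]
[[ 0.499  0.867 -0.   ]
 [ 0.867 -0.499 -0.001]
 [-0.001  0.001 -1.   ]]
```

>>> {"name": "move_arm", "arguments": {
  "rows": [
    [-1,[0,0,0.3],[0,0,0]],
    [-1,[0,0,0.5],[0,0,0]],
    [-1,[0,-0.1,0.5],[0,0,0.3]],
    [-1,[0.02,-0.3,0.3],[0,0,0.5]],
    [-1,[0.04,-0.6,0],[0,0,0.5]],
    [-1,[0.06,-0.8,0],[0,0,0.5]],
    [-1,[0.06,-0.8,0],[0,0,0.5]],
    [-1,[0.06,-0.8,0],[0,0,0.5]]
  ]
}}

```text
clock: 21.6
eef_pos: [466.1, -150.5, 218.1]
tcp_rot: [180.0, -0.0, 82.6]
force: [0.6, 0.2, -7.6]
width: 0.55
finger_force: 85.1
```

>>> {"name": "move_arm", "arguments": {
  "rows": [
    [-1,[0.06,-0.8,0],[0,0,0.5]],
    [-1,[0.06,-0.7,0],[0,0,0.5]],
    [-1,[0.04,-0.5,0],[0,0,0.5]],
    [-1,[0.02,-0.3,0],[0,0,0.4]],
    [-1,[0,-0.2,0],[0,0,0.17]],
    [-1,[0,-0.06,0],[0,0,0]],
    [-1,[0,0,0],[0,0,0]],
    [-1,[0,0,0],[0,0,0]]
  ]
}}

```text
clock: 22.6
eef_pos: [477.4, -302.0, 218.6]
tcp_rot: [179.9, -0.1, 99.0]
force: [1.3, -0.0, -6.6]
width: 0.553
finger_force: 85.0
```

```bash
cat > m2.py <<'E'
exec(open("st.py").read())
t,S=manip.read_camera("top"),manip.read_camera("side")
cv2.imwrite("pics/t4.png",np.hstack([tile(t,440,190,135,180,3),tile(S,400,90,130,180,3)]))
E
python3 m2.py
```

```text
clock 22.6
qpos [-43.7   28.09  92.92   0.12  58.98 -52.78]
eef_pos [ 477.43 -301.99  218.64]
force [ 1.28 -0.01 -6.64]
width 0.55
[ 477.4 -302.   218.6] [ 477. -302.  493.]
[[-0.157  0.988  0.001]
 [ 0.988  0.157  0.001]
 [ 0.001  0.001 -1.   ]]
```

View pics/t4.png

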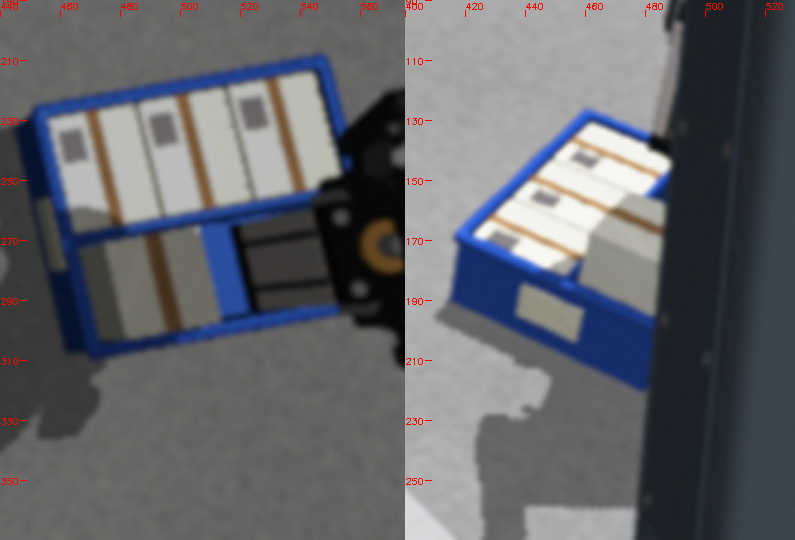

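Run:
```python
from h import *
r=R.from_euler("z",9,degrees=True)
for px,l in [((518.3,266),(24,24,0)),((525,294),(-24,24,0))]:
    print(ray("top",px,130.6).round(1),(r.apply(l)+[477.4,-302,130.6]).round(1))
# carton top -y edge corners, z=100 ; compartment inner rim
for px,z in [((507.7,265),100),((514,297.3),100)]: print((r.inv().apply(ray("top",px,z)-[477.2,-302.1,0])).round(1))
```

```text
[ 494.9 -278.8  130.6] [ 497.4 -274.5  130.6]
[ 448.8 -285.6  130.6] [ 449.9 -282.   130.6]
[ 26.2  24.6 100. ]
[-29.3  27.3 100. ]
```

>>> {"name": "move_arm", "arguments": {
  "rows": [
    [-1,[0.02,0,-0.2],[0,0,0]],
    [-1,[0,0,-0.35],[0,0,0]],
    [-1,[0,0,-0.3],[0,0,0]],
    [-1,[0,0,-0.15],[0,0,0]],
    [-1,[0,0,-0.15],[0,0,0]],
    [-1,[0,0,-0.15],[0,0,0]],
    [-1,[0,0,-0.1],[0,0,0]],
    [-1,[0,0,0],[0,0,0]]
  ]
}}

```text
clock: 23.8
eef_pos: [478.7, -302.8, 134.6]
tcp_rot: [179.9, -0.0, 99.0]
force: [-0.3, 0.0, -7.4]
width: 0.548
finger_force: 84.8
```

>>> {"name": "move_arm", "arguments": {
  "rows": [
    [-1,[0,0,-0.12],[0,0,0]],
    [-1,[0,0,-0.12],[0,0,0]],
    [-1,[0,0,-0.12],[0,0,0]],
    [-1,[0,0,-0.12],[0,0,0]],
    [-1,[0,0,-0.05],[0,0,0]],
    [-1,[0,0,-0.05],[0,0,0]],
    [-1,[0,0,0],[0,0,0]],
    [-1,[0,0,0],[0,0,0]]
  ]
}}

```text
clock: 24.8
eef_pos: [479.1, -303.1, 100.4]
tcp_rot: [179.9, 0.0, 99.0]
force: [0.3, 1.0, -8.2]
width: 0.552
finger_force: 84.8
```

>>> {"name": "move_arm", "arguments": {
  "rows": [
    [-1,[0,0,-0.04],[0,0,0]],
    [-1,[0,0,-0.04],[0,0,0]],
    [-1,[-0.004,0.025,0],[0,0,0]],
    [-1,[-0.004,0.025,0],[0,0,0]],
    [-1,[-0.004,0.025,0],[0,0,0]],
    [-1,[-0.004,0.025,0],[0,0,0]],
    [-1,[0,0,0],[0,0,0]],
    [-1,[0,0,0],[0,0,0]]
  ]
}}

```text
clock: 25.8
eef_pos: [478.3, -297.4, 95.5]
tcp_rot: [179.8, 0.1, 99.0]
force: [0.2, -2.6, -7.0]
width: 0.551
finger_force: 84.9
```

>>> {"name": "move_arm", "arguments": {
  "rows": [
    [-1,[-0.004,0.025,0],[0,0,0]],
    [-1,[-0.004,0.025,0],[0,0,0]],
    [-1,[0,0,0],[0,0,0]],
    [-1,[0,0,0],[0,0,0]],
    [-1,[0,0,0],[0,0,0]],
    [-1,[0,0,0],[0,0,0]],
    [-1,[0,0,0],[0,0,0]],
    [-1,[0,0,0],[0,0,0]]
  ]
}}

```text
clock: 26.8
eef_pos: [478.7, -296.9, 96.1]
tcp_rot: [179.8, 0.4, 99.1]
force: [0.1, -7.6, -7.5]
width: 0.55
finger_force: 84.9
```

>>> {"name": "move_arm", "arguments": {
  "rows": [
    [-1,[0.006,-0.035,0],[0,0,0]],
    [-1,[0,0,-0.02],[0,0,0]],
    [-1,[0,0,-0.02],[0,0,0]],
    [-1,[0,0,-0.02],[0,0,0]],
    [-1,[0,0,0],[0,0,0]],
    [-1,[0,0,0],[0,0,0]],
    [-1,[0,0,0],[0,0,0]],
    [-1,[0,0,0],[0,0,0]]
  ]
}}

```text
clock: 27.8
eef_pos: [478.6, -297.2, 93.6]
tcp_rot: [179.8, 0.2, 99.0]
force: [-1.9, -4.4, 5.7]
width: 0.555
finger_force: 86.4
```

>>> {"name": "move_arm", "arguments": {
  "rows": [
    [-0.2,[0,-0.01,0.01],[0,0,0]],
    [0.2,[0,0,0],[0,0,0]],
    [0.6,[0,0,0],[0,0,0]],
    [1,[0,0,0],[0,0,0]],
    [1,[0,0,0],[0,0,0]],
    [1,[0,0,0],[0,0,0]],
    [1,[0,0,0.1],[0,0,0]],
    [1,[0,0,0.3],[0,0,0]]
  ]
}}

```text
clock: 28.8
eef_pos: [477.3, -296.2, 116.1]
tcp_rot: [180.0, -0.1, 99.0]
force: [0.1, 0.3, -0.0]
width: 1.0
finger_force: 0.0
```

>>> {"name": "move_arm", "arguments": {
  "rows": [
    [1,[0,0,0.6],[0,0,0]],
    [1,[0,0,0.8],[0,0,0]],
    [1,[0.1,0.1,0.6],[0,0,0]],
    [1,[0.3,0.5,0.2],[0,0,0]],
    [1,[0.5,0.8,0],[0,0,0]],
    [1,[0.5,0.8,0],[0,0,0]],
    [1,[0.5,0.8,0],[0,0,0]],
    [1,[0.5,0.8,0],[0,0,0]]
  ]
}}

```text
clock: 29.8
eef_pos: [622.5, -67.0, 248.9]
tcp_rot: [179.8, 0.0, 99.0]
force: [0.6, -0.9, 0.4]
width: 1.002
finger_force: 0.0
```

```bash
cat > m3.py <<'E'
exec(open("st.py").read())
t,S=manip.read_camera("top"),manip.read_camera("side")
cv2.imwrite("pics/t5.png",np.hstack([tile(t,440,190,135,130,3),tile(S,400,90,130,130,3)]))
E
python3 m3.py
```

```text
clock 29.8
qpos [-1.637e+01  3.053e+01  8.229e+01  4.000e-02  6.703e+01 -2.538e+01]
eef_pos [622.53 -67.04 248.94]
force [ 0.59 -0.89  0.38]
width 1.0
[622.5 -67.  249. ] [622. -67. 524.]
[[-0.156  0.988  0.003]
 [ 0.988  0.156 -0.   ]
 [-0.001  0.003 -1.   ]]
```

View pics/t5.png

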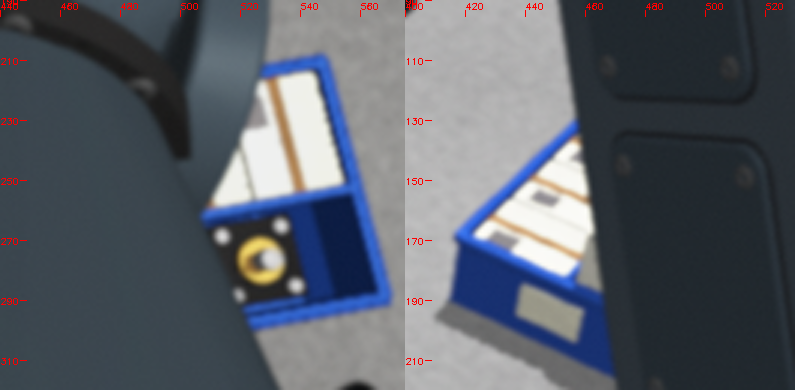

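>>> {"name": "move_arm", "arguments": {
  "rows": [
    [1,[0.3,0.4,0],[0,0,0]],
    [1,[0.3,0.4,0],[0,0,0]],
    [1,[0.15,0.23,-0.3],[0,0,0]],
    [1,[0,0,-0.5],[0,0,0]],
    [1,[0,0,-0.6],[0,0,0]],
    [1,[0,0,-0.6],[0,0,0]],
    [1,[0,0,-0.45],[0,0,0]],
    [1,[0,0,-0.2],[0,0,0]]
  ],
  "force": 60
}}

```text
clock: 31.0
eef_pos: [664.4, -7.8, 86.4]
tcp_rot: [-179.8, -0.1, 98.9]
force: [-0.6, 0.6, -0.7]
width: 0.999
finger_force: 0.0
```

>>> {"name": "move_arm", "arguments": {
  "rows": [
    [0.6,[0,0,0],[0,0,0]],
    [0.45,[0,0,0],[0,0,0]],
    [0.4,[0,0,0],[0,0,0]],
    [0.35,[0,0,0],[0,0,0]],
    [-1,[0,0,0],[0,0,0]],
    [-1,[0,0,0],[0,0,0]],
    [-1,[0,0,0],[0,0,0]],
    [-1,[0,0,0],[0,0,0]]
  ]
}}

```text
clock: 32.0
eef_pos: [668.2, -7.0, 91.0]
tcp_rot: [179.7, 0.1, 99.0]
force: [1.4, 0.7, 6.6]
width: 0.646
finger_force: 63.0
```

```bash
python3 st.py
```

```text
clock 32.0
qpos [-1.017e+01  4.465e+01  8.235e+01  4.000e-02  5.267e+01 -1.920e+01]
eef_pos [668.2   -6.97  90.95]
force [1.37 0.73 6.61]
width 0.65
[668.2  -7.   91. ] [667.  -7. 366.]
[[-0.157  0.988  0.006]
 [ 0.988  0.157 -0.   ]
 [-0.001  0.006 -1.   ]]
```

Run:
```python
from h import *
print([ray("top",(440+x/3,190+y/3),115).round(1) for x,y in [(282,226),(297,286),(222,236),(239,296),(260,261)]])
# inner rim of open compartment: -y wall corners from t5 & -x edge
r=R.from_euler("z",-9,degrees=True)
for x,y in [(357,188),(388,297),(352,192),(378,290)]: print(r.apply(ray("top",(440+x/3,190+y/3),60)-[515.4,-296.2,0]).round(1))
```

```text
[array([ 496.7, -312. ,  115. ]), array([ 463. , -317.2,  115. ]), array([ 491.7, -277.7,  115. ]), array([ 458. , -284.3,  115. ]), array([ 477.3, -297.8,  115. ])]
[ -6.4 -88.6  60. ]
[-73.2 -89.9  60. ]
[ -8.2 -85.   60. ]
[-68.1 -85.1  60. ]
```

>>> {"name": "move_arm", "arguments": {
  "rows": [
    [-1,[0,0,0.2],[0,0,0]],
    [-1,[0,0,0.5],[0,0,0]],
    [-1,[0,0,0.6],[0,0,0]],
    [-1,[-0.1,-0.2,0.6],[0,0,0]],
    [-1,[-0.3,-0.55,0.5],[0,0,0]],
    [-1,[-0.4,-0.75,0],[0,0,0]],
    [-1,[-0.4,-0.75,0],[0,0,0]],
    [-1,[-0.4,-0.75,0],[0,0,0]]
  ]
}}

```text
clock: 33.1
eef_pos: [568.9, -187.5, 233.0]
tcp_rot: [180.0, -0.1, 99.0]
force: [1.1, -1.1, -2.7]
width: 0.643
finger_force: 64.2
```

>>> {"name": "move_arm", "arguments": {
  "rows": [
    [-1,[-0.4,-0.75,0],[0,0,0]],
    [-1,[-0.4,-0.75,0],[0,0,0]],
    [-1,[-0.3,-0.6,0],[0,0,0]],
    [-1,[-0.2,-0.4,0],[0,0,0]],
    [-1,[-0.1,-0.2,0],[0,0,0]],
    [-1,[-0.03,-0.08,0],[0,0,0]],
    [-1,[0,0,0],[0,0,0]],
    [-1,[0,0,0],[0,0,0]]
  ]
}}

```text
clock: 34.1
eef_pos: [485.4, -352.5, 233.3]
tcp_rot: [179.9, -0.0, 99.1]
force: [-0.1, 1.3, -2.8]
width: 0.646
finger_force: 64.2
```

```bash
cat > m4.py <<'E'
exec(open("st.py").read())
t,S=manip.read_camera("top"),manip.read_camera("side")
cv2.imwrite("pics/t6.png",np.hstack([tile(t,470,190,130,130,3),tile(S,400,60,130,130,3)]))
E
python3 m4.py
```

```text
clock 34.1
qpos [-46.7   29.58  87.05   0.13  63.33 -55.83]
eef_pos [ 485.45 -352.49  233.33]
force [-0.07  1.3  -2.82]
width 0.65
[ 485.4 -352.5  233.3] [ 485. -353.  508.]
[[-0.158  0.987  0.002]
 [ 0.987  0.158  0.001]
 [ 0.     0.002 -1.   ]]
```

View pics/t6.png

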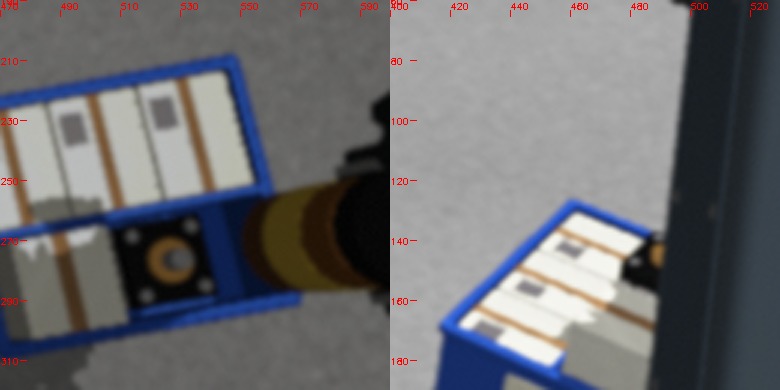

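Run:
```python
from h import *
c=np.array([485.4,-352.5,142.3])
a=np.radians(np.arange(0,360,10));C=proj("top",c+28*np.c_[np.cos(a),np.sin(a),0*a])
i=C[:,0].argmin();print("expected leftmost px",C[i], "tile",(C[i]-[470,190])*3, "rows",C[:,1].min(),C[:,1].max(), (C[:,1].min()-190)*3,(C[:,1].max()-190)*3)
```

```text
expected leftmost px [549.89881901 267.72877667] tile [239.69645703 233.18633001] rows 253.2813626536506 287.73549373740923 189.8440879609518 293.2064812122277
```

>>> {"name": "move_arm", "arguments": {
  "rows": [
    [-1,[0.015,0,-0.2],[0,0,0]],
    [-1,[0,0,-0.35],[0,0,0]],
    [-1,[0,0,-0.3],[0,0,0]],
    [-1,[0,0,-0.15],[0,0,0]],
    [-1,[0,0,-0.1],[0,0,0]],
    [-1,[0,0,-0.1],[0,0,0]],
    [-1,[0,0,-0.05],[0,0,0]],
    [-1,[0,0,0],[0,0,0]]
  ]
}}

```text
clock: 35.3
eef_pos: [486.0, -353.7, 158.5]
tcp_rot: [179.9, 0.0, 99.0]
force: [-0.3, -0.8, -2.0]
width: 0.64
finger_force: 64.2
```

>>> {"name": "move_arm", "arguments": {
  "rows": [
    [-1,[0,0,-0.05],[0,0,0]],
    [-1,[0,0,-0.05],[0,0,0]],
    [-1,[0,0,-0.05],[0,0,0]],
    [-1,[0,0,-0.05],[0,0,0]],
    [-1,[0,0,0],[0,0,0]],
    [-1,[0,0,0],[0,0,0]],
    [-1,[0,0,0],[0,0,0]],
    [-1,[0,0,0],[0,0,0]]
  ]
}}

```text
clock: 36.3
eef_pos: [486.0, -353.7, 146.5]
tcp_rot: [179.9, 0.0, 99.0]
force: [0.2, -0.2, -3.6]
width: 0.644
finger_force: 64.2
```

>>> {"name": "move_arm", "arguments": {
  "rows": [
    [-1,[0,0,-0.07],[0,0,0]],
    [-1,[0,0,-0.07],[0,0,0]],
    [-1,[0,0,-0.07],[0,0,0]],
    [-1,[0,0,-0.07],[0,0,0]],
    [-1,[0,0,0],[0,0,0]],
    [-1,[0,0,0],[0,0,0]],
    [-1,[0,0,0],[0,0,0]],
    [-1,[0,0,0],[0,0,0]]
  ]
}}

```text
clock: 37.3
eef_pos: [486.0, -353.7, 129.8]
tcp_rot: [179.9, 0.0, 99.0]
force: [0.2, 0.1, -2.8]
width: 0.639
finger_force: 64.2
```

>>> {"name": "move_arm", "arguments": {
  "rows": [
    [-1,[0,0,-0.08],[0,0,0]],
    [-1,[0,0,-0.08],[0,0,0]],
    [-1,[0,0,-0.08],[0,0,0]],
    [-1,[0,0,-0.08],[0,0,0]],
    [-1,[0,0,-0.08],[0,0,0]],
    [-1,[0,0,-0.05],[0,0,0]],
    [-1,[0,0,0],[0,0,0]],
    [-1,[0,0,0],[0,0,0]]
  ]
}}

```text
clock: 38.3
eef_pos: [486.0, -353.7, 102.7]
tcp_rot: [179.9, 0.0, 99.0]
force: [0.1, 0.1, -3.1]
width: 0.645
finger_force: 64.2
```

>>> {"name": "move_arm", "arguments": {
  "rows": [
    [-1,[0,0,-0.03],[0,0,0]],
    [-1,[0,0,-0.03],[0,0,0]],
    [-1,[0,0,-0.03],[0,0,0]],
    [-1,[0,0,-0.02],[0,0,0]],
    [-1,[0,0,0],[0,0,0]],
    [-1,[0,0,0],[0,0,0]],
    [-1,[0,0,0],[0,0,0]],
    [-1,[0,0,0],[0,0,0]]
  ]
}}

```text
clock: 39.3
eef_pos: [485.9, -353.7, 96.0]
tcp_rot: [179.9, 0.0, 99.0]
force: [-0.6, 0.1, -3.1]
width: 0.639
finger_force: 64.3
```

>>> {"name": "move_arm", "arguments": {
  "rows": [
    [-1,[0,0,-0.02],[0,0,0]],
    [-1,[0,0,-0.02],[0,0,0]],
    [-1,[0,0,-0.01],[0,0,0]],
    [-1,[0,0,0],[0,0,0]],
    [-1,[0,0,0],[0,0,0]],
    [-1,[0,0,0],[0,0,0]],
    [-1,[0,0,0],[0,0,0]],
    [-1,[0,0,0],[0,0,0]]
  ]
}}

```text
clock: 40.3
eef_pos: [486.1, -353.8, 95.8]
tcp_rot: [179.9, 0.1, 99.0]
force: [-2.1, 2.7, 14.1]
width: 0.639
finger_force: 65.8
```

On the floor (contact at the expected height). Release and lift.

>>> {"name": "move_arm", "arguments": {
  "rows": [
    [0.2,[0,0,0.02],[0,0,0]],
    [0.4,[0,0,0],[0,0,0]],
    [0.7,[0,0,0],[0,0,0]],
    [1,[0,0,0],[0,0,0]],
    [1,[0,0,0],[0,0,0]],
    [1,[0,0,0],[0,0,0]],
    [1,[0,0,0.1],[0,0,0]],
    [1,[0,0,0.3],[0,0,0]]
  ]
}}

```text
clock: 41.3
eef_pos: [485.5, -353.2, 118.2]
tcp_rot: [179.9, -0.1, 99.0]
force: [-0.6, 0.8, 0.7]
width: 1.001
finger_force: 0.0
```

>>> {"name": "move_arm", "arguments": {
  "rows": [
    [1,[0,0,0.6],[0,0,0]],
    [1,[0,0,0.8],[0,0,0]],
    [1,[0,0,0.8],[0,0,0]],
    [1,[0,-0.5,0.3],[0,0,0]],
    [1,[0,-0.8,0],[0,0,0]],
    [1,[0,-0.8,0],[0,0,0]],
    [1,[0,-0.8,0],[0,0,0]],
    [1,[0,-0.5,0],[0,0,0]]
  ]
}}

```text
clock: 42.3
eef_pos: [485.4, -560.0, 269.8]
tcp_rot: [179.8, 0.1, 98.9]
force: [-0.1, 0.8, 0.3]
width: 0.997
finger_force: 0.0
```

>>> {"name": "move_arm", "arguments": {
  "rows": [
    [1,[-0.3,-0.5,0],[0,0,0]],
    [1,[-0.4,-0.5,0],[0,0,0]],
    [1,[-0.4,-0.5,0],[0,0,0]],
    [1,[-0.4,-0.3,0],[0,0,0]],
    [1,[-0.3,0,0],[0,0,0]],
    [1,[0,0,0],[0,0,0]],
    [1,[0,0,0],[0,0,0]],
    [1,[0,0,0],[0,0,0]]
  ]
}}

```text
clock: 43.3
eef_pos: [379.3, -664.8, 268.5]
tcp_rot: [179.9, 0.0, 99.1]
force: [0.3, 0.1, 0.0]
width: 0.997
finger_force: 0.0
```

```bash
sed -i 's/t6.png/t7.png/;s/S,400,60/S,410,90/;s/t,470,190/t,450,190/' m4.py; python3 m4.py
```

```text
clock 43.3
qpos [-68.68  41.23  57.66   0.14  81.06 -77.81]
eef_pos [ 379.31 -664.75  268.52]
force [0.29 0.06 0.01]
width 1.0
[ 379.3 -664.7  268.6] [ 379. -665.  543.]
[[-0.158  0.987  0.003]
 [ 0.987  0.158 -0.   ]
 [-0.     0.003 -1.   ]]
```

View pics/t7.png

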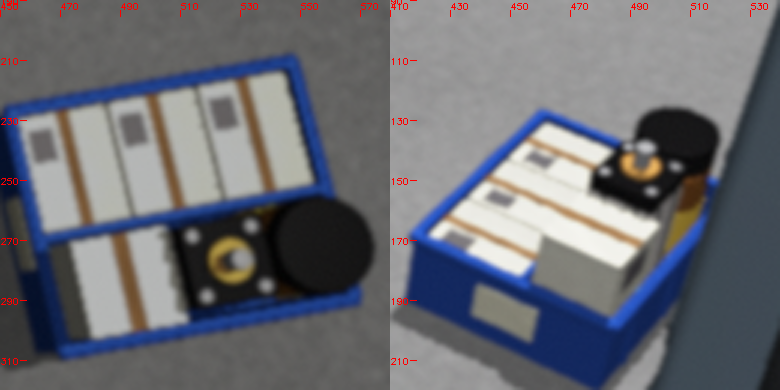

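The pictures show carton, cylinder (rod up, hub at about px 527,277) and jar (cap at about px 557,272), all upright in the compartment, with the arm clear of them.

```bash
python3 -c "
from station import manip
print(manip.hand_in())"
```

```text
the job is handed in; nothing more can be done
None
```

The job is handed in: the cylinder was stood on the scale rod end up, released and weighed, then packed rod end up beside the carton with the amber jar upright in the same compartment; the final pictures show all three standing and the arm clear, but the hand-in returned no verdict.

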